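Hang the loaded wash caddy in the basin to drain

TASK

Draw the wash caddy out from under the glass shelf, carry it level with the shampoo bottle and the tumbler still standing in it, and hang it inside the basin by its two hooks over the near rim, square to the rim, so that it can drip dry. Let the rim take its weight before you let go, don't press hard on the ceramic, and leave the cotton jar, soap pump and soap dish as they stand.

Things in the scene. Friction and masses are not known exactly. Their poses are not given: they have to be found in the camera images.
- basin: White ceramic basin, fixed, an open box 320 (x) x 400 (y) x 130 mm high; upright walls 14 mm thick, edges rounded 5 mm, floor 14 mm. Origin on the counter under its centre; its -x wall, facing the robot, is the near one. It stands left or right of the middle. A tap stands behind the far wall; its spout reaches over the basin to x = +72 mm, 152 to 178 mm up, its lever up to 231 mm.
- basin_rim (a point): Middle of the near rim of the basin: on top of the 14 mm wall (130 mm above the counter), halfway through its thickness, halfway along its 400 mm. Axes as the basin: y along the rim, +x into the basin, z up.
- shelf: Low fixed shelf: a clear glass board 180 (x) x 380 (y) x 10 mm, underside 190 mm above the counter, on four chrome legs of 12 mm diameter at x +-75, y +-176 mm; open below on all sides. Origin on the counter under its centre, -x towards the robot. It stands on the other side of the middle from the basin.
- shelf_edge (a point): Middle of the front (robot side) lower edge of the glass board, 190 mm above the counter. Axes as the shelf.
- caddy: Teal plastic wash caddy, loose, 0.33 kg empty, about 0.7 kg full, 160 mm high. Tray 132 (x) x 172 (y) mm, walls 40 mm high; origin under the tray's centre. Handle above the middle, end pull on the +y end, two hooks on the -x side. It starts under the shelf: pull towards the robot and clear of the glass, hooks towards the shelf's -y, handle still under the glass.
- caddy_mid (a point): Centre of the tray, 20 mm above the underside; y along the tray, -x to the hooks. The hooks (30 mm wide, at y +-55) slide up and down together in stiff guides (40 N): their straps' underside is set 61 to 99 mm above the underside, otherwise unmeasured; feel for it. Slot for the rim x -87 to -67 mm (6 mm play); outer lips, to x -91, hang 28 mm below the strap plus an 11 mm flared tip to x -95.
- caddy_handle (a point): Centre of the caddy's carrying handle: a dark bar 10 mm thick (x), 80 mm long (y), 22 mm high, its top 160 mm above the caddy's underside, on two posts at y +-34 mm; the space under the bar is open. Grip it across x. Axes as the caddy.
- caddy_pull (a point): Grip point of the end pull, 103 mm along +y from the caddy's centre and 34 mm above its underside: an upright dark loop in the plane x = 0, 10 mm thick (x), from the tray's end wall (y = 86 mm) to y = 120 mm, 8 to 44 mm above the underside. Pinch it across x from above. Axes as the caddy.
- shampoo_mid (a point): Half-way up the yellow shampoo bottle, 48 mm diameter, 142 mm high, loose, 0.13 to 0.31 kg; it stands in the caddy's corner cell at x +33, y -52 mm of the caddy (cell 58 x 60 mm).
- tumbler_mid (a point): Half-way up the green glass tumbler, 53 mm diameter, 95 mm high, 0.15 kg, loose; it stands in the caddy's corner cell at x -33, y +52 mm of the caddy.
- cotton_jar_mid (a point): 50 mm up in the white lidded cotton jar, 72 mm diameter, 108 mm high, loose, under the shelf beside the caddy. Bystander.
- soap_pump_mid (a point): Half-way up the pale green soap pump bottle, 68 mm diameter, 177 mm high, loose, on top of the glass shelf. Bystander.
- soap_dish_mid (a point): Half-way up the round green glass soap dish with a white soap, 100 mm diameter, 32 mm high, loose, on the counter between shelf and basin. Bystander.
There are look-alikes about, which are no part of the job. What is shaped like the part that bears tumbler_mid but blue or red is not meant.

How it is judged:
By the outcome, as a careful person would: the job done as asked, in the order asked, and still so for the second after the job is handed in, with the robot touching nothing.
It also fails if it takes over 72 s, if anything falls off the work surface, if the arm or the gripper's body presses on something with over 40 N, if the wrist force passes 120 N, or if a joint passes its speed limit or range.

ROBOT

A 6-joint arm with a two-finger parallel gripper is mounted at the origin on the work surface. World frame = base frame: x ahead of the robot, y to its left, z up, the work surface at z = 0. Lengths are in m, angles in degrees, forces in N, time in s.
With the tool pointing down it reaches from about 0.325 to 0.775 m from the base axis. Payload 5.5 kg.
Tool frame: the origin (TCP) lies at the centre of the arm's flange, where the gripper is bolted on; the fingertips stand 182 mm ahead of it and the grasp point (between the pads) lies 163 mm ahead of it; z points along the fingers, y is the direction in which the jaws open and shut (so a half turn about z gives the same grasp; the last joint's range is limited). The gripper opens to 88 mm and grips with 3 to 60 N. Pads are 20 mm wide; open, the fingers measure 115 mm over their backs; the gripper's body (75 mm by 178 mm) begins 61 mm behind the grasp point.
Start: joints at [65.735, 5.22, 70.514, -0, 104.267, -3.249], TCP at [0.215, 0.56, 0.405] pointing down, gripper open.
Joint ranges: [-164.24, 164.24], [-49.07, 125.15], [9.68, 141.18], [-86.29, 266.29], [3.28, 154.24], [-151.56, 151.56]. Speed limits (degrees/s): [147.25, 147.25, 172.46, 180, 180, 180].

INTERFACE

Orientations are given as [roll, pitch, yaw] about the fixed x, y, z axes, in that order (R = Rz(yaw) Ry(pitch) Rx(roll)).
In Python, from station import r gives the robot as it stands. The module is installed in compiled form; this text tells all that it offers. Calls block until the motion is done:
- r.reach(position, orientation): joint-space move of the TCP to a pose.
- r.servo_line(position, rotation=None, speed=0.15): straight line of the TCP; rotation=None keeps the orientation; speed is the mean speed in m/s.
- r.move_joints(angles): joint-space move.
- r.let_go() and r.grab(squeeze=None): open the fingers fully, or close them until they stop; squeeze is the grip in N (None keeps the last).
- r.wait(seconds).
- r.inverse_kinematics(position, orientation): joint angles nearest the present ones, or None.
- r.sense(): the state.
- r.snapshot(name): name is "scene" or "top" or "wrist"; returns a dict with "frame" (480x640x3 uint8, red, green, blue), "fx", "fy", "cx", "cy" (pixels), "dist_coeffs" ([k1, k2, p1, p2, k3] as OpenCV has them; the pictures are not rectified), "R" (3x3) and "t" (3): a world point X has camera coordinates R X + t. Camera axes: x right, y down, z forward; pixel columns grow to the right and rows downward; lengths in m; the calibration is good to about 2 mm. A picture is of the moment at which its call begins. There is no depth.
A pose or a line that the arm cannot do raises r.IKError and nothing moves.
- r.hand_in(): hands the job in, once; it reports no verdict.
The state is a dict: "clock": time; "joints": joint angles; "joint_vel": joint speeds; "joint_torque": joint torques, N m; "tcp_pos": TCP position; "orientation": TCP orientation; "contact_force": force on the tool from outside, world axes, zero at the start; "torque": the same for the moment, N m; "opening": finger opening in m.
Only numpy, scipy, OpenCV 4.12 (cv2) and the standard library are available. Lean on these libraries where they do the work, as an engineer would, in place of code of your own. Each camera call takes 0.05 s, during which the arm holds its last target. There are 200 camera calls.

## Working session

There is one attempt and no reset: what is moved stays moved. The work goes in short steps, each a Python script; the robot and the scene stay as the last script left them, time stands still between calls to the robot, and variables do not carry over. Pictures are saved under pics/ and viewed, about 8 in all and at most 12, crops included, and the job is handed in when it is done.

```bash
mkdir -p pics; ls; python3 - <<'E'
from station import r
import cv2
for n in ("scene","top"):
    s=r.snapshot(n); cv2.imwrite(f"pics/{n}0.png",s["frame"][:,:,::-1])
    print(n,s["fx"],s["fy"],s["cx"],s["cy"],s["dist_coeffs"],s["R"],s["t"])
print(r.sense())
E
```

```text
pics
scene 480.9047808535147 480.9047808535147 322.38947103862495 240.45213787794725 [-0.10722126  0.          0.          0.          0.        ] [[-0.71369604 -0.70043622  0.00520202]
 [-0.64531439  0.6546062  -0.39377666]
 [ 0.27241016 -0.28439378 -0.91919143]] [0.38627379 0.39964676 1.0788406 ]
top 438.5058156952416 438.5058156952416 320.69407213211923 240.6711098644109 [-0.02463477  0.          0.          0.          0.        ] [[-0.01392011 -0.99973814  0.01816267]
 [-0.99691088  0.01247196 -0.07754454]
 [ 0.07729771 -0.01918599 -0.99682344]] [0.02332106 0.52875632 1.26225496]
{'clock': 0.1, 'joints': array([ 6.57357040e+01,  5.25769384e+00,  7.05749848e+01,  9.24745993e-04,
        1.04268055e+02, -3.24665347e+00]), 'joint_vel': array([ 0.05685735, -0.03581995, -0.0689738 ,  0.00561292,  0.04178956,
        0.06692766]), 'joint_torque': array([ 2.71252007e-03, -4.47853446e+01, -4.07571852e+01,  7.01529393e-02,
        2.83247943e-02, -9.92497144e-05]), 'tcp_pos': array([0.21519055, 0.56012942, 0.40363114]), 'orientation': array([-1.79899478e+02, -6.60019464e-03,  1.58982579e+02]), 'contact_force': array([-0.33951856, -0.41129884,  0.99482953]), 'torque': array([ 0.01748734, -0.03436946, -0.02936358]), 'opening': 0.08789439797079629}
```

View pics/scene0.png

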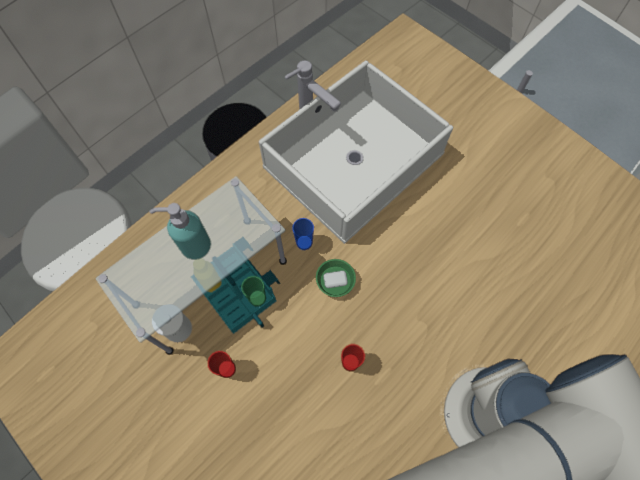

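View pics/top0.png

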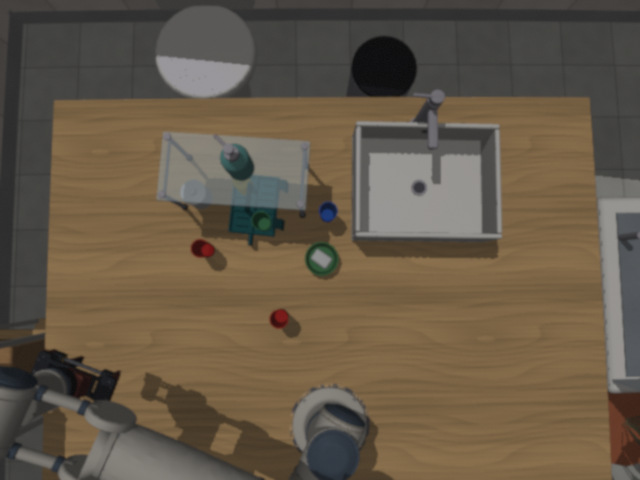

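The scene shows the shelf on the left (+y), with the caddy under it and its pull at about scene (260,318), top (252,240). The basin is on the right, near rim along top row ~238. The green tumbler in the caddy is at scene (254,291). The look-alikes are blue (304,234), red (222,365) and red (352,357), all standing outside the caddy.

```bash
cat > h.py <<'E'
import numpy as np, cv2
from station import r
from scipy.spatial.transform import Rotation as Ro
def K(s): return np.array([[s["fx"],0,s["cx"]],[0,s["fy"],s["cy"]],[0,0,1.]])
def world(s,uv,z):
    "pixel(s) -> world points on plane z"
    p=cv2.undistortPoints(np.array(uv,float).reshape(-1,1,2),K(s),np.array(s["dist_coeffs"],float)).reshape(-1,2)
    R=np.array(s["R"]);t=np.array(s["t"]); C=-R.T@t
    d=np.c_[p,np.ones(len(p))]@R
    return C+d*((z-C[2])/d[:,2])[:,None]
def pix(s,X):
    return cv2.projectPoints(np.array(X,float).reshape(-1,1,3),cv2.Rodrigues(np.array(s["R"]))[0],np.array(s["t"],float),K(s),np.array(s["dist_coeffs"],float))[0].reshape(-1,2)
def crop(s,name,u0,v0,u1,v1,k): cv2.imwrite(f"pics/{name}.png",cv2.resize(s["frame"][v0:v1,u0:u1,::-1],None,fx=k,fy=k,interpolation=cv2.INTER_CUBIC))
E
python3 - <<'E'
from h import *
np.set_printoptions(precision=4,suppress=True)
a=r.snapshot("scene");b=r.snapshot("top")
A=a["frame"][170:350,100:300,::-1];B=b["frame"][120:280,150:340,::-1]
f=lambda I:cv2.resize(I,(800,int(800*I.shape[0]/I.shape[1])),interpolation=cv2.INTER_CUBIC)
cv2.imwrite("pics/c1.png",np.hstack([cv2.resize(A,(400,360),interpolation=3),cv2.resize(B,(400,360),interpolation=3)]))
print("near rim corners top",world(b,[[353,239],[501,239]],.13),"scene",world(a,[[344,241],[262,145],[452,129]],.13))
print("pull",world(b,[[252,240]],.04),world(a,[[260,318]],.04))
print("reds",world(b,[[279,318],[203,248]],.09),"dish",world(b,[[321,260]],.016))
print("shelf front corners",world(b,[[159,202],[308,210]],.2),world(a,[[143,340],[282,230]],.2))
E
```

```text
near rim corners top [[ 0.5239 -0.0682  0.13  ]
 [ 0.5189 -0.4696  0.13  ]] scene [[ 0.5047 -0.0328  0.13  ]
 [ 0.8338 -0.0791  0.13  ]
 [ 0.5219 -0.4603  0.13  ]]
pull [[0.5319 0.2141 0.04  ]] [[0.5333 0.2178 0.04  ]]
reds [[0.3136 0.1343 0.09  ]
 [0.5074 0.342  0.09  ]] dish [[0.4726 0.0161 0.016 ]]
shelf front corners [[0.618  0.4264 0.2   ]
 [0.5932 0.0508 0.2   ]] [[0.6242 0.4295 0.2   ]
 [0.5998 0.0665 0.2   ]]
```

View pics/c1.png

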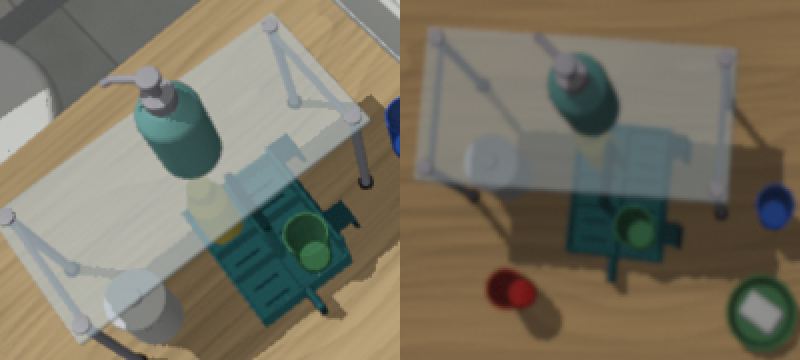

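```bash
cat >> h.py <<'E'
def tcp(g,psi,p=0,fwd=.163):
    "TCP position putting the grasp point at g, with orientation [180,p,psi]"
    return np.array(g)-Ro.from_euler('xyz',[180,p,psi],degrees=True).apply([0,0,fwd])
np.set_printoptions(precision=4,suppress=True)
E
python3 - <<'E'
from h import *
b=r.snapshot("top")
c=world(b,[[229.3,230.2],[273.5,236.4]],.04);print(c, np.linalg.norm(c[0]-c[1]))
d=c[0]-c[1];print("caddy yaw",np.degrees(np.arctan2(d[1],d[0])))
r.reach(tcp([.51,.215,.2],175,25),[180,25,175])
s=r.snapshot("wrist");cv2.imwrite("pics/w1.png",s["frame"][:,:,::-1])
print(r.sense()["clock"],r.sense()["tcp_pos"],r.sense()["joints"],"cam at",-np.array(s["R"]).T@s["t"])
E
```

```text
[[0.561  0.2793 0.04  ]
 [0.5415 0.1523 0.04  ]] 0.12843819548335342
caddy yaw 81.27448869867187
1.9667 [0.4413 0.2217 0.348 ] [ 27.0712 -20.9162 101.6371 -13.2184  78.0063 -57.6571] cam at [0.3807 0.2277 0.297 ]
```

View pics/w1.png

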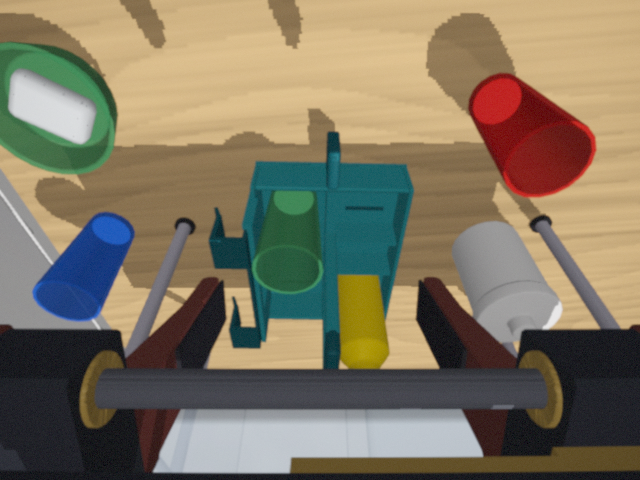

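The wrist view shows the caddy. Front wall bottom edge runs (256,163)–(410,165), top edge about (252,188)–(411,192), pull tip at (334,133). The green tumbler is inside its cell at (290,240) and the yellow shampoo at (362,320). The red cup at (530,135) and the blue cup at (85,265) stand outside.

```bash
python3 - <<'E'
from h import *
s=r.snapshot("wrist")
for z,p in ((0,[[256,163],[410,165]]),(.04,[[252,189],[411,192]])):
    c=world(s,p,z);d=c[1]-c[0];m=c.mean(0);print(z,c,np.linalg.norm(d),np.degrees(np.arctan2(d[1],d[0])),"mid",m)
print("pull",world(s,[[334,134]],.008),world(s,[[334,134]],.044),world(s,[[335,185]],.044))
# model overlay test
for yaw in (82,84,86):
  R=Ro.from_euler('z',yaw,degrees=True)
  o=world(s,[[256,163],[410,165]],0).mean(0)-R.apply([0,.086,0])
  print(yaw,"centre",o,pix(s,o+R.apply([[-.066,.086,0],[.066,.086,0],[-.066,.086,.04],[.066,.086,.04],[-.066,-.086,.04],[.066,-.086,.04],[0,.12,.044],[0,.12,.008],[-.095,.07,.07],[-.095,-.04,.07]])).round(0).tolist())
print("glass edge",)
E
```

```text
0 [[0.549  0.1568 0.    ]
 [0.5627 0.291  0.    ]] 0.1348724482364889 84.20500109329123 mid [0.5558 0.2239 0.    ]
0.04 [[0.5493 0.1586 0.04  ]
 [0.5632 0.2849 0.04  ]] 0.12704026494559892 83.7441479125867 mid [0.5563 0.2217 0.04  ]
pull [[0.5237 0.2264 0.008 ]] [[0.5059 0.2266 0.044 ]] [[0.5486 0.2247 0.044 ]]
82 centre [0.641  0.2119 0.    ] [[257.0, 160.0], [408.0, 167.0], [251.0, 186.0], [416.0, 194.0], [262.0, 319.0], [382.0, 323.0], [338.0, 154.0], [337.0, 132.0], [209.0, 224.0], [225.0, 314.0]]
84 centre [0.6414 0.2149 0.    ] [[258.0, 163.0], [408.0, 165.0], [251.0, 189.0], [417.0, 191.0], [267.0, 321.0], [388.0, 322.0], [337.0, 154.0], [335.0, 132.0], [210.0, 228.0], [230.0, 317.0]]
86 centre [0.6416 0.2179 0.    ] [[258.0, 165.0], [409.0, 163.0], [252.0, 191.0], [417.0, 189.0], [273.0, 322.0], [394.0, 321.0], [335.0, 154.0], [334.0, 132.0], [212.0, 231.0], [235.0, 319.0]]
glass edge
```

```bash
python3 - <<'E'
from h import *
s=r.snapshot("wrist")
print("red cup top/base",world(s,[[545,160]],.095),world(s,[[497,100]],0.004))
R=Ro.from_euler('z',84,degrees=True);o=np.array([.6413,.2150,0])
g=o+R.apply([0,.111,.036]);P=[180,15,174]
print("grip",g)
r.reach(tcp(g+[0,0,.06],174,15),P)
r.servo_line(tcp(g,174,15),speed=.08)
print(r.sense()["contact_force"])
r.grab(40);q=r.sense();print(q["opening"],q["contact_force"],q["clock"],q["joints"])
s=r.snapshot("scene");crop(s,"g1",140,180,380,360,3)
E
```

```text
red cup top/base [[0.5077 0.3506 0.095 ]] [[0.5079 0.3534 0.004 ]]
grip [0.5309 0.2266 0.036 ]
[ 0.9215  0.0436 -0.6814]
0.009936146704668233 [-0.5815 -3.2471  0.1314] 4.65 [ 23.9558  -5.6569 103.5777  -7.9796  69.2301 -58.0044]
```

View pics/g1.png

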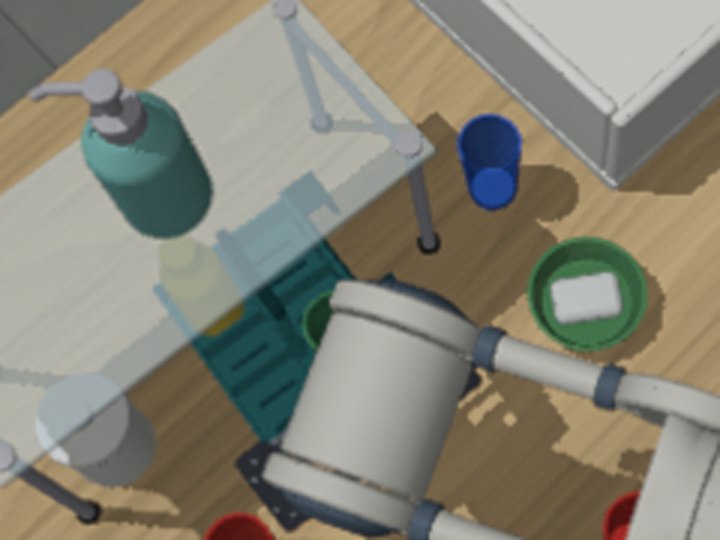

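The jaws closed to 9.9 mm on the pull; the tumbler is clear of the gripper. Next I drag it out.

```bash
python3 - <<'E'
from h import *
g=np.array([.5309,.2266,.036])
r.servo_line(tcp(g+[-.115,-.008,0],174,15),speed=.07)
q=r.sense();print(q["opening"],q["contact_force"],q["tcp_pos"],q["clock"])
r.let_go()
p=tcp(g+[-.115,-.008,0],174,15)
r.servo_line(p+[-.005,0,.08],speed=.15)
r.servo_line(p+[-.03,0,.22],[180,15,174],speed=.25)
s=r.snapshot("wrist");cv2.imwrite("pics/w2.png",s["frame"][:,:,::-1])
np.savez("w2.npz",**s);print(r.sense()["clock"])
E
```

```text
0.010195921711175605 [-1.5726 -0.0335  0.3946] [0.3739 0.223  0.1934] 6.5
9.2083
```

View pics/w2.png

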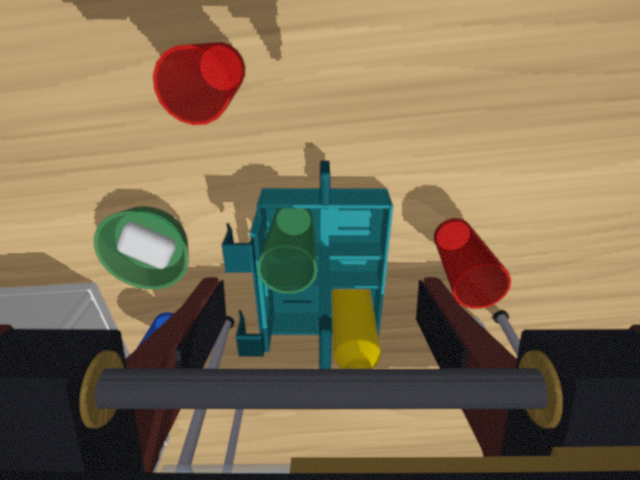

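```bash
python3 - <<'E'
from h import *
from scipy.optimize import least_squares
s=np.load("w2.npz")
M=np.array([[-.066,.086,0],[.066,.086,0],[-.066,.086,.04],[.066,.086,.04],[-.066,-.086,.04],[.066,-.086,.04],[0,.12,.008]])
U=np.array([[259,190],[391,191],[256,207],[391,208],[267,336],[380,334],[325,162]],float)
f=lambda v:(pix(s,Ro.from_euler('z',v[2],degrees=True).apply(M)+[v[0],v[1],0])-U)
v=least_squares(lambda v:f(v).ravel(),[.526,.207,84],loss='soft_l1').x
print(v,f(v))
R=Ro.from_euler('z',v[2],degrees=True)
for h in (.06,.07,.08,.09,.1):
    print(h,pix(s,R.apply([[-.095,.07,h-.039],[-.091,.04,h+.003],[-.091,-.07,h+.003]])+[v[0],v[1],0]).round(0).tolist())
E
```

```text
[ 0.5272  0.2076 83.7593] [[ 2.1565 -0.1646]
 [-3.5325 -0.5497]
 [-0.4155  0.0331]
 [ 2.5869 -0.3044]
 [ 0.5723  1.0314]
 [-1.2411  3.5074]
 [-0.29   -0.3437]]
0.06 [[231.0, 213.0], [230.0, 260.0], [242.0, 342.0]]
0.07 [[229.0, 217.0], [228.0, 266.0], [240.0, 349.0]]
0.08 [[227.0, 222.0], [226.0, 273.0], [239.0, 356.0]]
0.09 [[225.0, 227.0], [224.0, 279.0], [237.0, 363.0]]
0.1 [[223.0, 232.0], [221.0, 286.0], [235.0, 371.0]]
```

Fit: caddy at (0.527, 0.208), yaw 83.8°, strap height about 80 mm. Before lifting, I take one close look at the near rim.

```bash
python3 - <<'E'
from h import *
r.reach(np.array([.40,-.265,.50]),[180,12,180])
s=r.snapshot("wrist");cv2.imwrite("pics/w3.png",s["frame"][:,:,::-1]);np.savez("w3.npz",**s)
print(r.sense()["clock"],pix(s,[[.5239,-.068,.13],[.5189,-.4696,.13]]))
E
```

```text
11.05 [[515.4596 250.7794]
 [113.0283 246.0907]]
```

View pics/w3.png

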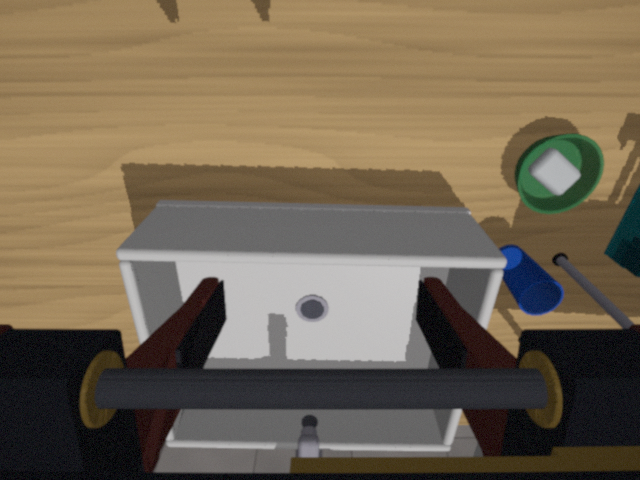

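The near rim is the bright strip from (120,254) to (505,262). I extract it numerically.

```bash
python3 - <<'E'
from h import *
s=np.load("w3.npz");g=cv2.cvtColor(s["frame"],cv2.COLOR_RGB2GRAY).astype(float)
for c in (150,230,310,390,470): print(c,g[240:276,c].astype(int).tolist())
print("row255 left",g[253,112:135].astype(int).tolist());print("row262 right",g[261,492:515].astype(int).tolist())
E
```

```text
150 [103, 103, 103, 104, 100, 103, 105, 103, 106, 121, 141, 153, 164, 173, 179, 185, 187, 187, 189, 181, 162, 131, 112, 110, 109, 110, 109, 109, 110, 108, 107, 109, 108, 112, 108, 110]
230 [105, 104, 104, 104, 101, 105, 105, 106, 105, 106, 111, 124, 142, 158, 167, 176, 181, 185, 188, 190, 189, 186, 184, 188, 192, 190, 190, 190, 190, 190, 191, 189, 190, 190, 190, 190]
310 [105, 108, 101, 106, 105, 102, 105, 103, 105, 102, 104, 108, 113, 127, 145, 159, 170, 176, 185, 190, 189, 189, 189, 184, 184, 188, 190, 190, 190, 193, 192, 194, 191, 191, 192, 191]
390 [105, 104, 104, 106, 106, 105, 105, 107, 105, 105, 103, 104, 104, 106, 117, 132, 147, 160, 169, 178, 186, 190, 190, 189, 186, 181, 186, 194, 195, 197, 195, 195, 196, 195, 195, 196]
470 [104, 105, 105, 104, 102, 105, 104, 105, 105, 103, 107, 104, 104, 106, 104, 105, 113, 133, 152, 165, 173, 182, 187, 191, 190, 188, 182, 164, 119, 84, 82, 80, 79, 80, 81, 82]
row255 left [143, 143, 144, 145, 150, 162, 174, 177, 178, 178, 176, 178, 177, 176, 175, 176, 176, 177, 175, 175, 176, 174, 176]
row262 right [178, 177, 177, 177, 175, 174, 176, 175, 175, 174, 176, 174, 172, 168, 143, 93, 67, 66, 65, 64, 64, 63, 58]
```

```bash
python3 - <<'E'
from h import *
s=np.load("w3.npz");print("cam",-s["R"].T@s["t"])
C=[150,230,310,390,470]
o=world(s,np.c_[C,[248.5,250.7,252.6,254.2,256.2]],.125)
i=world(s,np.c_[C,[260.6,262,263.4,265,267.2]],.129)
po=np.polyfit(o[:,1],o[:,0],1);pi=np.polyfit(i[:,1],i[:,0],1)
for n,p,q in(("outer",po,o),("inner",pi,i)):
    print(n,"x at y=-.269",np.polyval(p,-.269),"yaw",-np.degrees(np.arctan(p[0])),"res",q[:,0]-np.polyval(p,q[:,1]))
print("ends",world(s,[[118,254],[506.5,261]],.13))
E
```

```text
cam [ 0.3297 -0.2636  0.4638]
outer x at y=-.269 0.5290488387321086 yaw -1.5124213852760366 res [-0.0002  0.0002  0.0002 -0.0002  0.    ]
inner x at y=-.269 0.5399243151975099 yaw -1.3115433360895885 res [ 0.0003 -0.     -0.0003 -0.0003  0.0004]
ends [[ 0.528  -0.4669  0.13  ]
 [ 0.5359 -0.0743  0.13  ]]
```

```bash
python3 - <<'E'
from h import *
s=r.snapshot("top");g=cv2.cvtColor(s["frame"],cv2.COLOR_RGB2GRAY).astype(int)
for c in (370,480): print(c,g[226:246,c].tolist())
x0=.528
for c,y in ((0,-.11),(1,-.42)):
    dx=(y+.269)*np.tan(np.radians(1.4)); print(pix(s,[[x0+dx,y,.125],[x0+.014+dx,y,.13],[x0+dx,y,0]]))
a=r.snapshot("scene");h=cv2.cvtColor(a["frame"],cv2.COLOR_RGB2GRAY).astype(int)
U=pix(a,[[.528,-.269,.125],[.542,-.269,.13],[.52,-.269,.13],[.55,-.269,.13]]);print(U)
p0,p1=U[2],U[3]
print([ (round(.52+.03*k/20,4),int(h[int(round((p0+(p1-p0)*k/20)[1])),int(round((p0+(p1-p0)*k/20)[0]))])) for k in range(-6,25)])
E
```

```text
370 [153, 154, 153, 153, 149, 142, 144, 151, 149, 135, 109, 82, 65, 61, 63, 64, 65, 66, 67, 68]
480 [149, 148, 149, 148, 149, 148, 146, 141, 146, 150, 144, 124, 94, 69, 61, 62, 64, 65, 63, 63]
[[368.2705 236.0116]
 [368.3889 230.6535]
 [362.9698 239.7112]]
[[482.1285 237.4051]
 [482.6181 232.0924]
 [466.1194 240.9474]]
[[402.5859 173.2317]
 [398.6101 168.7392]
 [405.3647 174.153 ]
 [396.169  166.785 ]]
[(0.511, 102), (0.5125, 102), (0.514, 104), (0.5155, 103), (0.517, 103), (0.5185, 103), (0.52, 103), (0.5215, 103), (0.523, 103), (0.5245, 103), (0.526, 103), (0.5275, 137), (0.529, 137), (0.5305, 166), (0.532, 186), (0.5335, 197), (0.535, 202), (0.5365, 202), (0.538, 202), (0.5395, 194), (0.541, 194), (0.5425, 200), (0.544, 203), (0.5455, 203), (0.547, 204), (0.5485, 203), (0.55, 202), (0.5515, 203), (0.553, 203), (0.5545, 203), (0.556, 203)]
```

All three cameras agree: the rim centre is (0.535, −0.270), yaw −1.4°. Next I grip the handle.

```bash
python3 - <<'E'
from h import *
g=np.array([.5272,.2076,.148]);psi=173.76
for p,y in (((.45,.21,.30),psi),((.45,-.10,.30),88.6),((.612,-.272,.30),88.6),((.612,-.272,.18),88.6)): print(r.inverse_kinematics(tcp(p,y),[180,0,y]))
r.reach(tcp(g+[0,0,.09],psi),[180,0,psi])
r.servo_line(tcp(g,psi),speed=.08)
print(r.sense()["contact_force"]); f0=r.sense()["contact_force"]
r.grab(55);q=r.sense();print(q["opening"],q["contact_force"],q["clock"])
r.servo_line(tcp(g+[0,0,.012],psi),speed=.03);r.wait(.3)
q=r.sense();print("lift",q["opening"],q["contact_force"],q["torque"],q["clock"])
s=r.snapshot("scene");crop(s,"g2",140,180,380,360,3)
E
```

```text
[ 21.0909  -9.4986  78.9137   0.     110.5849 -62.6691]
[-16.7586 -14.8883  83.5411   0.     111.3472 -15.3586]
[-26.8725  17.9062  50.1746   0.     111.9192 -25.4725]
[-26.8725  15.8939  64.7901   0.      99.3161 -25.4725]
[-0.3898  0.3689 -0.0162]
0.00941450342734676 [-1.4763 -2.0854 -1.3108] 15.3917
lift 0.009932440232257752 [ 0.2454  0.4647 -7.2482] [ 0.0432  0.0088 -0.0421] 16.2417
```

View pics/g2.png

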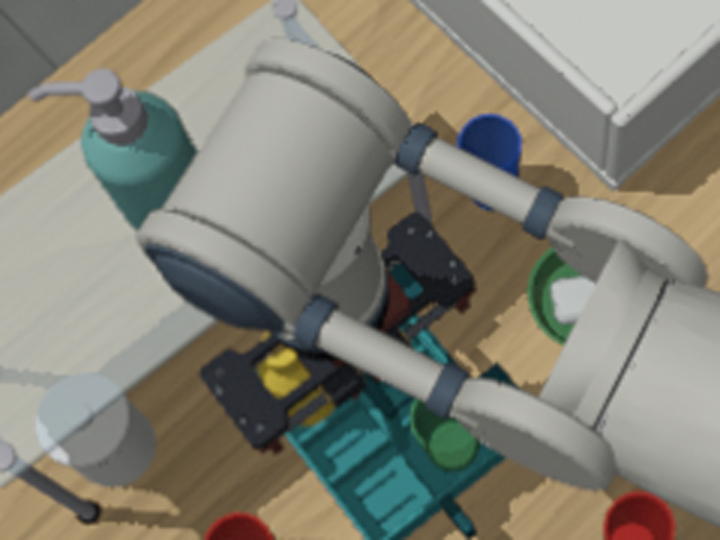

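Lifted: the load is 7.2 N and sits level, with both items standing. Now carry.

```bash
python3 - <<'E'
from h import *
a=173.76;b=88.6;g=np.array([.5272,.2076,.160])
r.servo_line(tcp([.45,.21,.165],a),speed=.08)
r.servo_line(tcp([.45,.21,.305],a),speed=.12)
r.servo_line(tcp([.45,-.10,.305],b),[180,0,b],speed=.12)
r.servo_line(tcp([.612,-.272,.305],b),speed=.12)
r.wait(.3);q=r.sense();print(q["tcp_pos"],q["orientation"],q["opening"],q["contact_force"],q["clock"])
s=r.snapshot("scene");t=r.snapshot("top");w=r.snapshot("wrist")
f=lambda I,sz:cv2.resize(I[:,:,::-1],sz,interpolation=3)
cv2.imwrite("pics/h1.png",np.vstack([np.hstack([f(s["frame"][60:260,260:500],(400,300)),f(t["frame"][110:270,330:520],(400,300))]),np.hstack([f(w["frame"],(400,300)),f(w["frame"],(400,300))])]))
E
```

```text
[ 0.6119 -0.2718  0.4682] [179.9882   0.0065  88.6071] 0.009718370967928347 [ 1.1039  0.615  -7.0088] 23.875
```

View pics/h1.png

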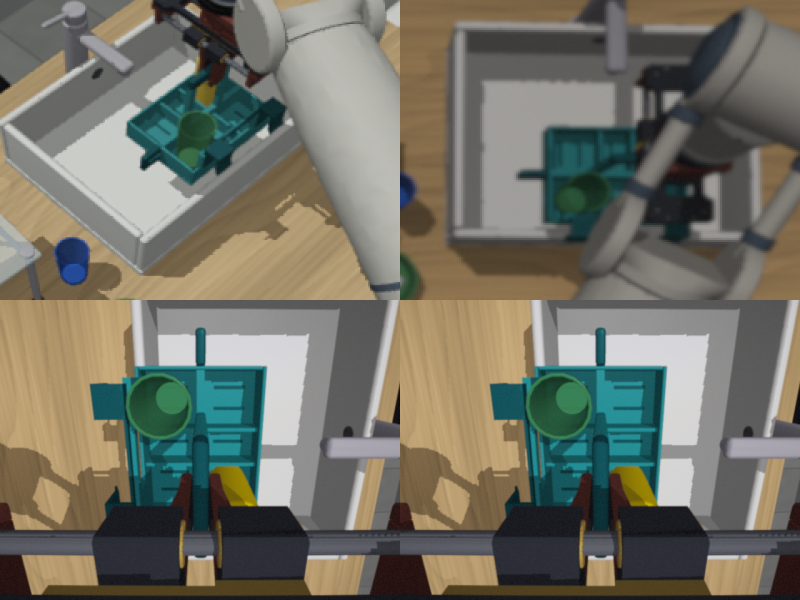

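```bash
python3 - <<'E'
from h import *
w=r.snapshot("wrist");R=Ro.from_euler('z',-1.4,degrees=True);o=np.array([.6119,-.2718,.157])
print(pix(w,R.apply([[-.066,.086,.04],[.066,.086,.04],[0,.12,.044],[-.091,.07,.083],[-.091,.04,.083]])+o).round(1))
print(pix(w,[[.535+.0,-.27,.13],[.535+.0042,-.1,.13]]).round(1))
crop(w,"w4",130,20,450,240,2.5)
E
```

```text
[[213.  110.8]
 [427.  110.9]
 [320.   49.3]
 [145.7 140.2]
 [152.5 197. ]]
[[229.  220.6]
 [214.3  -7. ]]
```

View pics/w4.png

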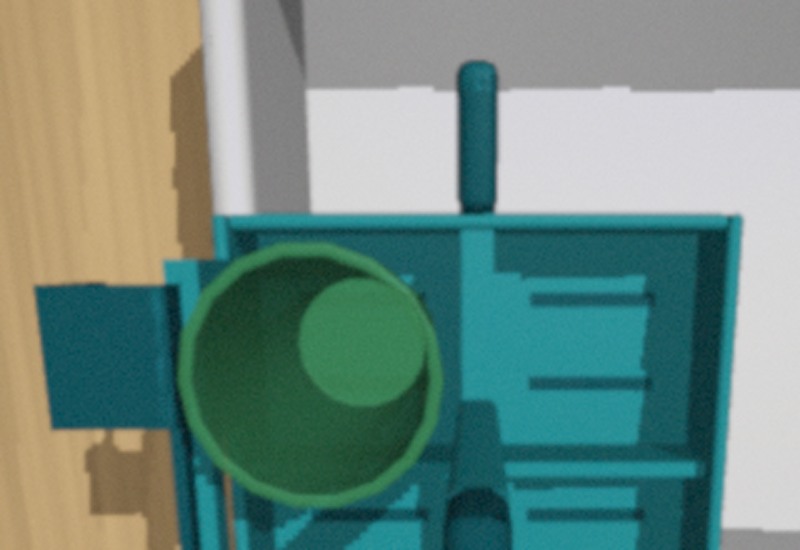

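The caddy is held square: tray corners and hooks match the model within about 1 mm in x, and the strap height is confirmed near 80 mm. Next is a guarded descent.

```bash
cat > d.py <<'E'
from h import *
b=88.6;x,y=.612,-.272
def F():
    r.wait(.15);q=r.sense();return q["contact_force"],q["torque"],q
f0,t0,_=F();print("free",f0,t0)
r.servo_line(tcp([x,y,.148+.095],b),speed=.1);print(F()[0])
r.servo_line(tcp([x,y,.148+.060],b),speed=.05);f,t,_=F();print("lips in",f,t)
z=.060
if abs(f[0]-f0[0])<4 and f[2]-f0[2]<3:
  while z>.030:
    z-=.001;r.servo_line(tcp([x,y,.148+z],b),speed=.02);f,t,q=F()
    d=f-f0
    if abs(d[2])>.8 or abs(d[0])>2: print(round(z,4),d,t-t0,q["tcp_pos"][2]-.163-.148)
    if d[2]>6 or abs(d[0])>8 or abs(d[1])>8: break
print("clock",q["clock"],q["tcp_pos"])
E
python3 d.py
```

```text
free [ 0.424   0.0982 -6.3355] [-0.0821  0.0522 -0.0083]
[ 0.4165 -0.2424 -7.2853]
lips in [ 0.329   0.4163 -6.395 ] [0.0002 0.085  0.0428]
0.056 [ 1.1521  0.2567 -1.0933] [-0.0178  0.0056  0.0388] 0.055988402041888985
0.047 [-0.374  -0.5816  0.9595] [ 0.0115 -0.0453  0.0245] 0.047201836107551964
0.046 [0.3292 0.5387 5.2074] [0.0895 0.1354 0.0027] 0.04690698813048444
0.045 [ 2.9635 -1.2477 12.5642] [0.155  0.1896 0.0377] 0.04648293213861282
clock 32.1417 [ 0.6121 -0.2719  0.3575]
```

```bash
python3 - <<'E'
from h import *
b=88.6
r.servo_line(tcp([.612,-.272,.148+.0458],b),speed=.01);r.wait(.3);print(r.sense()["contact_force"],r.sense()["torque"])
r.grab(5);r.wait(.4);q=r.sense();print("loose",q["contact_force"],q["opening"],q["clock"])
s=r.snapshot("scene");w=r.snapshot("wrist")
f=lambda I:cv2.resize(I[:,:,::-1],(400,300),interpolation=3)
cv2.imwrite("pics/i1.png",np.hstack([f(s["frame"][60:240,260:500]),f(w["frame"][:330,60:500])]))
E
```

```text
[ 4.5692 -0.0651  4.4161] [ 0.0098  0.0925 -0.0321]
loose [ 3.8948 -1.0497 -1.395 ] 0.010648663264736869 33.3083
```

View pics/i1.png

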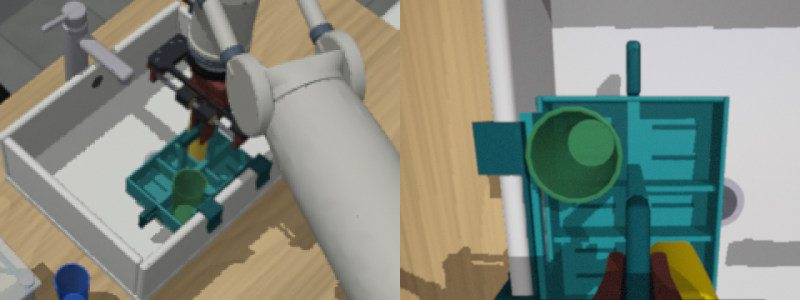

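Both hooks sit over the rim (left half at (210,212) and (260,168)), the weight is on it, and the tumbler and bottle are upright. Next I release and retreat.

```bash
python3 - <<'E'
from h import *
r.let_go();r.wait(.5);q=r.sense();print("open",q["contact_force"],q["opening"],q["clock"])
p=q["tcp_pos"]
r.servo_line(p+[0,0,.15],speed=.1)
r.servo_line(np.array([.42,-.265,.52]),[180,10,110],speed=.25)
r.wait(1);s=r.snapshot("scene");t=r.snapshot("top");w=r.snapshot("wrist")
f=lambda I:cv2.resize(I[:,:,::-1],(400,300),interpolation=3)
cv2.imwrite("pics/j1.png",np.vstack([np.hstack([f(s["frame"][60:240,260:500]),f(t["frame"][110:270,150:520])]),np.hstack([f(w["frame"]),f(s["frame"][150:390,60:380])])]))
print(r.sense()["clock"],r.sense()["contact_force"])
E
```

```text
open [-0.2498 -0.2334  1.1477] 0.08755778471600795 35.1583
38.875 [-0.3161 -1.3047 -0.1841]
```

View pics/j1.png

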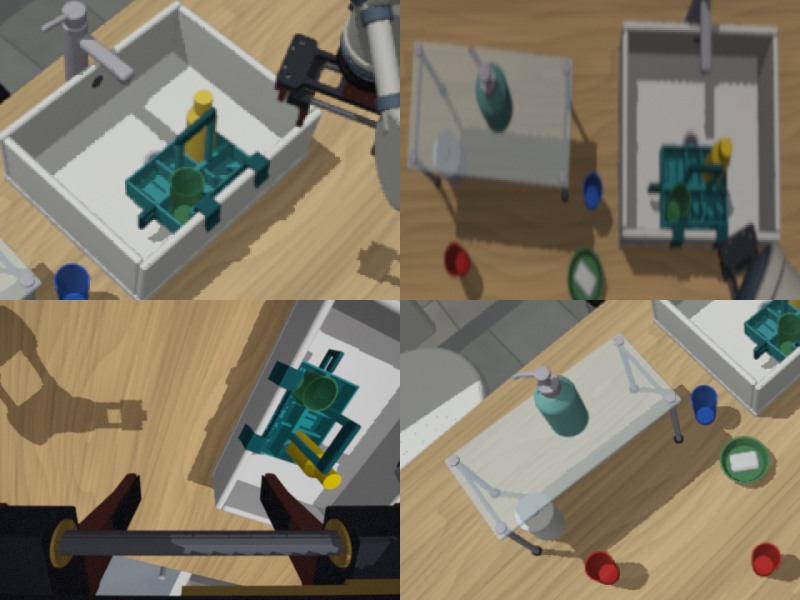

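```bash
python3 -c "
from station import r
print(r.sense()['contact_force'],r.sense()['clock']);print(r.hand_in())"
```

```text
[-0.31611169 -1.30470626 -0.18411544] 38.875
the job is handed in; nothing more can be done
None
```

The wash caddy now hangs inside the basin by both hooks over the near rim, with the shampoo and the green tumbler still standing in it. I handed the job in at 38.9 s of the 72 s allowed.

- **Drawing out and carrying:** I pinched the end pull and drew the caddy 115 mm clear of the glass. Then I gripped the handle, which weighed in at about 7 N, and carried it level, turning it to match the rim's yaw of −1.4°.
- **Hanging:** I lowered it in 1 mm steps until the hooks touched, with the straps about 83 mm above the underside by feel and about 80 mm by camera. The hand pushed down with at most about 6 N beyond the caddy's weight. I eased off and loosened the grip, and only 1.4 N was left on the hand before I opened it, so the rim was carrying the weight.
- **Last checks:** The final pictures show both hooks over the rim and the caddy looking square to it, though I judged that by eye and did not measure it. The cotton jar, soap pump, soap dish and look-alike cups appear where they were, and the gripper is touching nothing.
- **Slight tilt:** The caddy leans a few degrees into the basin, which I put down to the slack in the hook slots.
- **Disagreement:** My first rough reading of the rim from the top camera was about 7 mm off the close wrist view. I re-read it against all three cameras, which then agreed to about 1–2 mm.

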